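# Load a ceramic disc into the insulation-test fixture

### The arm

A 6-joint arm with a two-finger parallel gripper is mounted at the origin on a cart in front of the work surface, level with it; the furniture and walls round the work are solid. World frame = base frame: x ahead of the robot, y to its left, z up, the work surface at z = 0. Lengths are in m, angles in rad, forces in N, time in s.
With the tool pointing down it reaches from about 0.4 to 0.825 m from the base axis. Payload 7 kg.
Tool frame: the origin (TCP) lies on the centre line of the jaws, within the pads' length; the fingertips stand 22 mm ahead of it and the grasp point (between the pads) lies 3 mm ahead of it (arm.tcp_to_tips is the distance from the TCP to the fingertips, in m); z points along the fingers, y is the line along which they close (so a half turn about z gives the same grasp; the last joint's range is limited). The gripper opens to 88 mm and grips with 3 to 60 N. Pads are 19 mm wide; open, the fingers measure 130 mm over their backs; the gripper's body (78 mm by 193 mm) begins 47 mm behind the grasp point.
Start: joints at [-0.949, 0.359, 0.012, 0, -1.224, -0.288], TCP at [0.221, -0.638, 0.249] pointing down, gripper open.
Joint ranges: [-3.07, 3.07], [-1.43, 2.12], [-1.02, 1.25], [-3.03, 1.67], [-3.05, -0], [-3.03, 3.03]. Speed limits (rad/s): [2.39, 2.39, 3.01, 3.14, 3.14, 3.14].

### API

Orientations are given as [roll, pitch, yaw] about the fixed x, y, z axes, in that order (R = Rz(yaw) Ry(pitch) Rx(roll)).
In Python, from station import arm gives the robot as it stands.
- The arm moves only by the tool jog_arm, never from a script. Its argument "targets" is a list of rows, each an object of numbers: "dx", "dy", "dz": the shift along the tool's x, y, z in mm; "rx", "ry", "rz": the turn, a rotation vector about the tool's x, y, z in rad; "gripper": the closure, from 0 (fully open) to 1 (shut). In form: [{"dx": .., "dy": .., "dz": .., "rx": .., "ry": .., "rz": .., "gripper": ..}, ...]. A call has exactly 8 rows; each row is the pose to reach, as a shift and turn from the pose commanded when the call began, along the tool's axes at that moment; what a row does not reach only later rows make up. A row lasts 1/12 s, in which the tool goes at most 41.7 mm and 7.16 degrees, less where a joint would pass 70% of its speed; a pose out of reach is approached as far as the arm can. A call with a gripper value outside its range is refused whole. The fingers move at their own pace and stop on an object; "force" is the grip in N (left out, the last holds). Time passes only in rows, so rows that repeat a pose let the fingers close, or fill a call up. It gives the time, the measured TCP pose, the force, the opening and the grip force at its end, in the units of the state.
- arm.get_state(): the state, without advancing time (a new reading comes with each control period).
- arm.grab_frame(name): name is "scene" or "top" or "wrist"; returns a dict with "frame" (384x512x3 uint8, red, green, blue), "z_map" (384x512 float32, m along the optical axis (not along the pixel's ray), 0 where there is no reading), "fx", "fy", "cx", "cy" (pixels), "view" (4x4, takes a point from world to camera coordinates). Camera axes: x right, y down, z forward; pixel columns grow to the right and rows downward; lengths in m; the calibration is good to about 2 mm. A picture is of the moment at which its call begins.
- arm.job_done(): hands the job in; it is judged then, once.
The state is a dict: "t": time; "q": joint angles; "qd": joint speeds; "joint_efforts": joint torques, N m; "eef_pos": TCP position; "ee_rot": TCP orientation; "force": force on the tool from outside, world axes, zero at the start; "moment": the same for the moment, N m; "width": finger opening in m; "gripper_force": force on a finger pad.
Only numpy, scipy, OpenCV 4.12 (cv2) and the standard library are available. Lean on these libraries where they do the work, as an engineer would, in place of code of your own. Each camera call takes 0.05 s, during which the arm holds its last target. There are 200 camera calls.

### The job

Load the white ceramic disc that lies on the brown test fixture into the fixture's round recess: slide it along the plate until its far edge dips into the recess and runs in under the two steel claws, then press its other side down until it lies flat on the floor of the recess and the spring latch has snapped out over it. The ceramic is brittle, so never push or press it with more than about 60 N, and leave the terminal block and the tape roll where they are.

Things in the scene. Friction and masses are not known exactly. Their poses are not given: they have to be found in the camera images.
- fixture: Insulation-test fixture, fixed: brown phenolic plate, 240 (x) x 132 (y) mm, its flat top 32 mm above the bench. Origin: on the bench under the plate's centre. x runs along the plate from the loading end (right, seen from the robot) to the recess (left). The recess, centred at x = +51 mm, y = 0, is 98 mm long and wide, 17 mm deep, square at its near (-x) side, round (radius 49 mm) at its far side.
- claws (a point): Midway between the tips of the two fixed steel claws at the recess's far (+x) rim. They sit 29 degrees to each side of the x axis as seen from the recess's centre, are 13 mm wide and reach 6 mm in over the recess. Their undersides (height of this point) are 11 mm above the recess floor; they stand up to 6 mm above the plate's top.
- near_rim (a point): Middle of the recess's straight near rim, at the plate's top (fixture x = +2 mm), above the latch. Once the disc's centre is past it the disc tips, its far edge dropping to the recess floor; friction at the pushing fingers can hold it level, so back off a little there to let it tip. A 34 x 18 mm pocket in the top, just on the loading side, holds the latch.
- disc: White ceramic disc, 96 mm wide, 8 mm thick, 0.1 to 0.2 kg, both faces alike, with a ring of dark holes. Origin: centre of the underside, z up. Starts flat on the plate, its centre at fixture x -62 to -48 mm, y within 16 mm. Too wide to grip: push its rim, e.g. with both fingertips held 50 mm apart. With its far edge home under the claws, its near edge rests on the latch, tilted about 8 degrees.
- seat (a point): Centre of the recess floor, 15 mm above the bench; axes as the fixture's. The seated disc's origin comes here, with 1 mm of play all round; its top is then 23 mm above the bench, 9 mm below the plate's top.
- latch (a joint): Spring latch: a 12 mm wide steel wedge nose reaching 5 mm into the recess through the middle of its near (-x) wall. 0: fully out (at rest); up to 0.007 m as it is pushed back. Its top face falls at 60 degrees, so pressing the disc's near side down drives it back (about 5 to 14 N, 28 mm on the near side of the disc's centre). Its level underside, 9.3 mm above the recess floor, then holds the disc.
- terminal: White ceramic terminal block, 26 x 42 x 22 mm, lying loose on the bench beyond the fixture's recess end. Origin: centre of its underside. Leave it alone.
- tape: Small black tape roll, 62 mm across, 19 mm high, lying loose inside the wire coil beyond the fixture. Origin: centre of its underside. Leave it alone.
Mind the look-alikes: they are no part of the job. Several things have the shape of the disc; the one meant has the colours described above.

How it is judged:
On the way:
1. The disc stands tilted in the recess: its far edge down under the claws, its near edge still up on the latch (horizontal distance between disc and seat below 0.006 m and z of disc in the frame of seat below 0.012 m and angle between disc's own z axis and vertical between 0.06 and 0.25 rad), for 0.1 s.
At the end, for the whole second after the job is handed in: The disc lies at rest flat (within 0.02 rad) on the recess floor (underside within 1.5 mm of it, centre within 3 mm of the recess's centre), under the claws, with the latch sprung out over it (latch under 1 mm), and the robot clear (horizontal distance between disc and seat below 0.003 m and z of disc in the frame of seat between -0.0015 and 0.0015 m and angle between disc's own z axis and vertical below 0.02 rad and value of joint latch below 0.001 m and linear speed of disc below 0.01 m/s); the robot touches nothing.
It fails at once if the disc is pushed or pressed with more than 60 N (contact force between any of the fingers, the arm and disc above 60 N).
It fails at once if the terminal block or tape roll is disturbed by more than 20 mm (distance of any of terminal, tape from where it was at the start of the episode above 0.02 m).
It also fails if it takes over 45 s, if anything falls off the work surface, if the arm or the gripper's body presses on something with over 40 N, if the wrist force passes 120 N, or if a joint passes its speed limit or range.

## Working session

There is one attempt and no reset: what is moved stays moved. The work goes in short steps, Python scripts to look and compute and a tool call to move; the robot and the scene stay as the last step left them, time stands still between calls to the robot, and variables do not carry over. Pictures are saved under pics/ and viewed, at most 10 in all, crops included, and the job is handed in when it is done.

Besides the shell and the picture viewer there is one more tool, called after ">>>" in YAML: its name, and indented under it one key for each argument. jog_arm: Moves the arm, as the interface text tells. Its arguments: {"type":"object","properties":{"targets":{"type":"array","items":{"type":"object","properties":{"dx":{"type":"number"},"dy":{"type":"number"},"dz":{"type":"number"},"rx":{"type":"number"},"ry":{"type":"number"},"rz":{"type":"number"},"gripper":{"type":"number"}}}},"force":{"type":"number"}},"required":["targets"]}

```bash
mkdir -p pics; cat > h.py <<'E'
import numpy as np, cv2
from station import arm
def grab(n):
    f=arm.grab_frame(n); np.savez(f'/tmp/{n}.npz',**f); return f
def pt(f,u,v,z=None,h=None):
    # world point from pixel by depth, or by plane world z=h
    V=np.array(f['view']);R=V[:3,:3];t=V[:3,3]
    r=np.array([(u-f['cx'])/f['fx'],(v-f['cy'])/f['fy'],1.])
    c=-R.T@t; d=R.T@r
    if h is not None: s=(h-c[2])/d[2]
    else: s=f['z_map'][int(round(v)),int(round(u))]
    return c+s*d
E
python3 - <<'E'
from h import *
for n in('top','scene'):
    f=grab(n); cv2.imwrite(f'pics/{n}0.png',cv2.resize(f['frame'][:,:,::-1],(768,576)))
print(arm.get_state())
E
```

```text
{'t': 0.1, 'q': array([-9.48920488e-01,  3.59318118e-01,  1.11487833e-02, -3.17261765e-04,
       -1.22408431e+00, -2.88130424e-01]), 'qd': array([-5.89388501e-04, -2.54560128e-03,  4.58219919e-03,  2.16171361e-03,
       -7.50291724e-05, -1.60958583e-03]), 'joint_efforts': array([ 4.32080069e-04, -5.84161878e+01,  2.93750685e+01,  7.01543033e+00,
        1.01429559e-02, -8.60570026e-05]), 'eef_pos': array([ 0.22098719, -0.63737426,  0.24771219]), 'ee_rot': array([ 3.14011065e+00, -1.28185386e-04, -2.80795517e+00]), 'force': array([-1.2355279 ,  0.37343201, -0.13979178]), 'moment': array([-0.05264769, -0.03617345,  0.00331732]), 'gripper_force': 0.0, 'width': 0.08815054755186372}
```

View pics/top0.png

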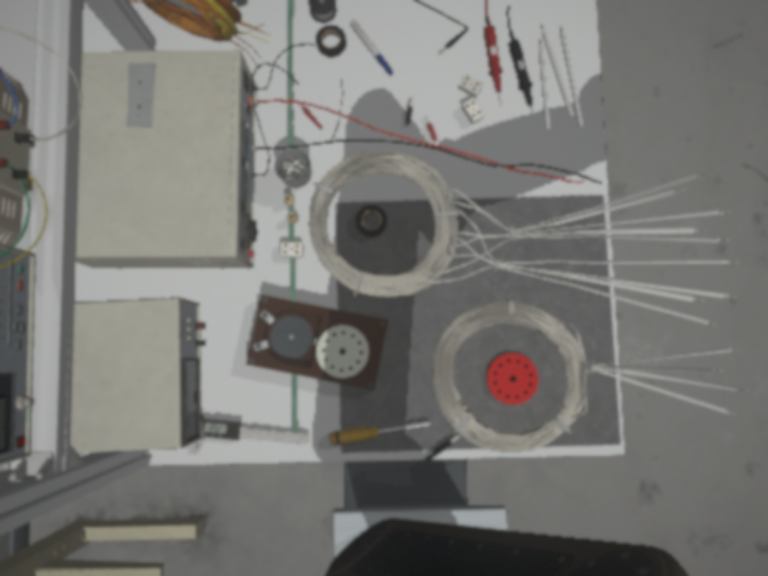

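View pics/scene0.png

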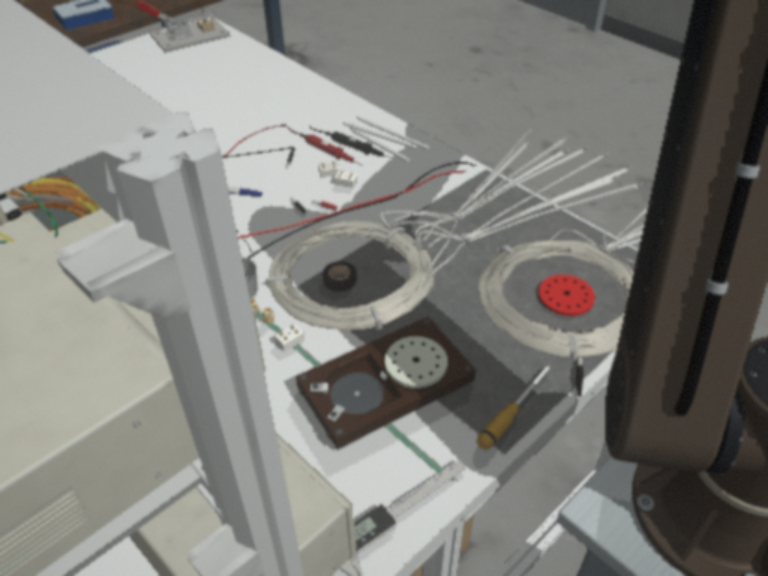

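The top view shows the fixture at (248-388, 295-390). The disc candidates are the white disc on the fixture (342,351), the red disc in the coil (513,378) and the dark round recess floor (292,338). The white one with dark holes, lying on the brown plate, fits the description; I'll confirm it in a crop.

```bash
python3 - <<'E'
from h import *
f=dict(np.load('/tmp/top.npz')); 
c=f['frame'][185:270,155:270,::-1]
cv2.imwrite('pics/crop.png',cv2.resize(c,None,fx=6.5,fy=6.5,interpolation=cv2.INTER_CUBIC))
V=f['view'];print(V,f['fx'],f['cx'],f['cy'])
for u,v in[(228,234),(194,225),(90,250),(130,250),(100,150),(160,150),(194,165),(150,284)]: print(u,v,pt(f,u,v).round(3))
E
```

```text
[[-0.02271621 -0.99974117 -0.00125098  0.07938253]
 [-0.99400887  0.02271974 -0.10691202  0.55343533]
 [ 0.10691277 -0.00118515 -0.9942677   1.13644905]
 [ 0.          0.          0.          1.        ]] 418.55979427488523 251.77979973201653 192.24735160031784
228 234 [0.441 0.134 0.038]
194 225 [0.468 0.231 0.011]
90 250 [0.408 0.474 0.134]
130 250 [0.404 0.401 0.042]
100 150 [0.658 0.447 0.152]
160 150 [0.661 0.303 0.121]
194 165 [0.638 0.229 0.018]
150 284 [0.308 0.354 0.012]
```

View pics/crop.png

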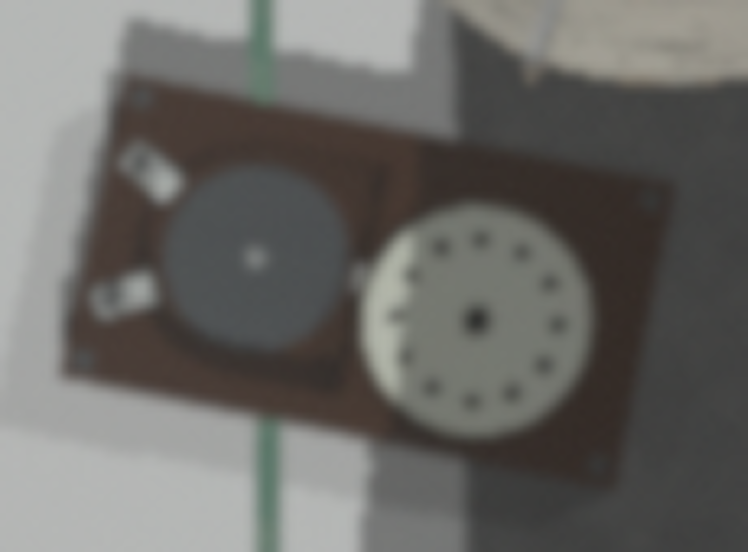

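The crop confirms the white disc with a ring of dark holes, centred at (477,320). Plate corners are at (120,75), (675,182), (615,488) and (65,375); the recess floor's dot is at (255,258) and the latch nose at about (360,278).

```bash
python3 - <<'E'
from h import *
f=dict(np.load('/tmp/top.npz'))
P=lambda a,b,h: pt(f,155+(a+.5)/6.5-.5,185+(b+.5)/6.5-.5,h=h)
c=np.array([P(*p,.032) for p in[(120,75),(675,182),(615,488),(65,375)]])
print(c.round(4)); ctr=c.mean(0)
# model: local corners (+x left; robot y+ is left). 
x=((c[0]+c[3])-(c[1]+c[2]));yaw=np.arctan2(x[1],x[0]);print('len',np.linalg.norm(x)/2,np.linalg.norm(c[0]+c[1]-c[2]-c[3])/2,'yaw',yaw)
yy=(c[3]+c[2]-c[0]-c[1])  # -> toward robot: fixture +y = z x x
yaw2=np.arctan2(yy[1],yy[0])-np.pi/2;print('yaw2',yaw2)
ex=np.array([np.cos(yaw),np.sin(yaw)]);ey=np.array([-ex[1],ex[0]])
d=P(477,320,.040);s=P(255,258,.015);n=P(360,278,.028)
for k,p in(('ctr',ctr),('disc',d),('seat',s),('nose',n)):
  r=p[:2]-ctr[:2];print(k,p.round(4),(r@ex).round(4),(r@ey).round(4))
E
```

```text
[[0.549  0.2857 0.032 ]
 [0.4979 0.0497 0.032 ]
 [0.3698 0.078  0.032 ]
 [0.4222 0.3093 0.032 ]]
len 0.23933668569724806 0.13010555214195135 yaw 1.352624596312427
yaw2 1.3698619915434174
ctr [0.4597 0.1807 0.032 ] 0.0 0.0
disc [0.4413 0.1344 0.04  ] -0.0492 0.008
seat [0.4703 0.231  0.015 ] 0.0514 0.0006
nose [0.4603 0.1846 0.028 ] 0.0039 0.0003
```

```bash
cat >> h.py <<'E'
from scipy.spatial.transform import Rotation as Ro
CTR=np.array([.4597,.1807]);YAW=1.357;EX=np.array([np.cos(YAW),np.sin(YAW)]);EY=np.array([-EX[1],EX[0]])
def fx2w(x,y): return CTR+x*EX+y*EY
def to(xy,z,yaw=YAW-np.pi):
    s=arm.get_state();R=Ro.from_euler('xyz',s['ee_rot'])
    d=R.inv().apply(np.r_[xy,z]-s['eef_pos'])*1000
    r=(R.inv()*Ro.from_euler('xyz',[np.pi,0,yaw])).as_rotvec()
    print('shift',d.round(1),'turn',r.round(3),'F',s['force'].round(1),'t',s['t'])
    r=s['eef_pos'][:2]-CTR;print('fix xy',(r@EX*1e3).round(1),(r@EY*1e3).round(1),'tip z',((s['eef_pos'][2]-.022)*1e3).round(1),'w',s['width'])
E
python3 - <<'E'
from h import *
print(arm.tcp_to_tips); to([.42,-.3],.2); to(fx2w(-.118,.008),.15)
E
```

```text
0.022
shift [-298.5  253.5   48. ] turn [ 1.000e-03  1.000e-03 -1.023e+00] F [-1.2  0.4 -0.1] t 0.1
fix xy -850.1 59.7 tip z 225.7 w 0.08815054755186372
shift [-425.2  598.1   98.5] turn [ 1.000e-03  1.000e-03 -1.023e+00] F [-1.2  0.4 -0.1] t 0.1
fix xy -850.1 59.7 tip z 225.7 w 0.08815054755186372
```

>>> jog_arm:
  targets:
    - {"dx":-30,"dy":25,"dz":5,"rz":-0.12,"gripper":0.43}
    - {"dx":-60,"dy":50,"dz":10,"rz":-0.24,"gripper":0.43}
    - {"dx":-90,"dy":76,"dz":15,"rz":-0.36,"gripper":0.43}
    - {"dx":-120,"dy":101,"dz":20,"rz":-0.48,"gripper":0.43}
    - {"dx":-150,"dy":127,"dz":25,"rz":-0.6,"gripper":0.43}
    - {"dx":-180,"dy":152,"dz":30,"rz":-0.72,"gripper":0.43}
    - {"dx":-210,"dy":178,"dz":35,"rz":-0.84,"gripper":0.43}
    - {"dx":-240,"dy":203,"dz":40,"rz":-0.96,"gripper":0.43}

```text
invalid input at $.targets[0]: expected keys dx, dy, dz, rx, ry, rz, gripper
```

```bash
python3 -c "
from h import *
to(fx2w(-.118,.008),.15)"
```

```text
shift [-425.2  598.1   98.5] turn [ 1.000e-03  1.000e-03 -1.023e+00] F [-1.2  0.4 -0.1] t 0.1
fix xy -850.1 59.7 tip z 225.7 w 0.08815054755186372
```

>>> jog_arm:
  targets:
    - {"dx":-30,"dy":25,"dz":5,"rx":0,"ry":0,"rz":-0.12,"gripper":0.43}
    - {"dx":-60,"dy":50,"dz":10,"rx":0,"ry":0,"rz":-0.24,"gripper":0.43}
    - {"dx":-90,"dy":76,"dz":15,"rx":0,"ry":0,"rz":-0.36,"gripper":0.43}
    - {"dx":-120,"dy":101,"dz":20,"rx":0,"ry":0,"rz":-0.48,"gripper":0.43}
    - {"dx":-150,"dy":127,"dz":25,"rx":0,"ry":0,"rz":-0.6,"gripper":0.43}
    - {"dx":-180,"dy":152,"dz":30,"rx":0,"ry":0,"rz":-0.72,"gripper":0.43}
    - {"dx":-210,"dy":178,"dz":35,"rx":0,"ry":0,"rz":-0.84,"gripper":0.43}
    - {"dx":-240,"dy":203,"dz":40,"rx":0,"ry":0,"rz":-0.96,"gripper":0.43}

```text
t: 0.77
eef_pos: [0.3817, -0.3654, 0.2082]
ee_rot: [3.141, 0.0, -1.842]
force: [0.9, 0.1, 1.0]
width: 0.0506
gripper_force: 0.0
```

```bash
python3 -c "
from h import *
to(fx2w(-.118,.008),.15)"
```

```text
shift [-428.8   72.4   58.3] turn [ 0.     0.    -0.057] F [0.9 0.1 1. ] t 0.7667
fix xy -550.2 -39.6 tip z 186.2 w 0.05064333699732432
```

>>> jog_arm:
  targets:
    - {"dx":-38,"dy":9,"dz":5,"rx":0,"ry":0,"rz":-0.03,"gripper":0.43}
    - {"dx":-76,"dy":18,"dz":10,"rx":0,"ry":0,"rz":-0.057,"gripper":0.43}
    - {"dx":-114,"dy":27,"dz":15,"rx":0,"ry":0,"rz":-0.057,"gripper":0.43}
    - {"dx":-152,"dy":36,"dz":20,"rx":0,"ry":0,"rz":-0.057,"gripper":0.43}
    - {"dx":-190,"dy":45,"dz":25,"rx":0,"ry":0,"rz":-0.057,"gripper":0.43}
    - {"dx":-228,"dy":54,"dz":30,"rx":0,"ry":0,"rz":-0.057,"gripper":0.43}
    - {"dx":-266,"dy":63,"dz":35,"rx":0,"ry":0,"rz":-0.057,"gripper":0.43}
    - {"dx":-304,"dy":70,"dz":40,"rx":0,"ry":0,"rz":-0.057,"gripper":0.43}

```text
t: 1.43
eef_pos: [0.3964, -0.054, 0.1685]
ee_rot: [-3.141, 0.0, -1.791]
force: [1.0, 0.5, 0.6]
width: 0.0496
gripper_force: 0.0
```

```bash
python3 -c "
from h import *
to(fx2w(-.120,.008),.1)"
```

```text
shift [-122.8   -3.3   68.5] turn [-0.     0.    -0.006] F [1.  0.5 0.6] t 1.4333
fix xy -242.8 12.1 tip z 146.5 w 0.04959683023438413
```

>>> jog_arm:
  targets:
    - {"dx":-30,"dy":-1,"dz":0,"rx":0,"ry":0,"rz":-0.006,"gripper":0.43}
    - {"dx":-60,"dy":-2,"dz":10,"rx":0,"ry":0,"rz":-0.006,"gripper":0.43}
    - {"dx":-90,"dy":-3,"dz":25,"rx":0,"ry":0,"rz":-0.006,"gripper":0.43}
    - {"dx":-115,"dy":-3,"dz":40,"rx":0,"ry":0,"rz":-0.006,"gripper":0.43}
    - {"dx":-122,"dy":-3,"dz":60,"rx":0,"ry":0,"rz":-0.006,"gripper":0.43}
    - {"dx":-122,"dy":-3,"dz":68,"rx":0,"ry":0,"rz":-0.006,"gripper":0.43}
    - {"dx":-122,"dy":-3,"dz":68,"rx":0,"ry":0,"rz":-0.006,"gripper":0.43}
    - {"dx":-122,"dy":-3,"dz":68,"rx":0,"ry":0,"rz":-0.006,"gripper":0.43}

```text
t: 2.1
eef_pos: [0.4262, 0.062, 0.1004]
ee_rot: [3.14, -0.001, -1.785]
force: [-0.3, 0.1, 0.3]
width: 0.0498
gripper_force: 0.0
```

```bash
python3 - <<'E'
from h import *
f=grab('wrist'); g=grab('top')
a=cv2.resize(f['frame'][:,:,::-1],(512,384)); b=cv2.resize(g['frame'][185:270,155:270,::-1],None,fx=4.5,fy=4.5,interpolation=cv2.INTER_CUBIC)
cv2.imwrite('pics/w1.png',cv2.resize(a,(768,576),interpolation=cv2.INTER_CUBIC))
to(fx2w(-.120,.008),.0555)
E
```

```text
shift [-2.7  1.2 45.8] turn [-0.001  0.001 -0.001] F [ 0.2 -0.2  0.1] t 2.2
fix xy -122.8 6.8 tip z 79.3 w 0.0494872918108511
```

View pics/w1.png

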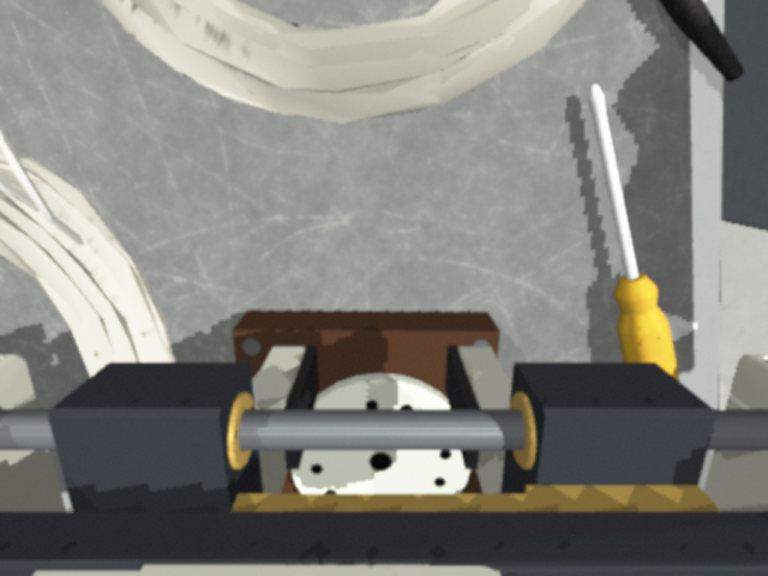

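The wrist view shows the plate's loading edge from about (235,329) to (498,329), the disc between the fingers with its hub at (380,461), and the finger inner faces at roughly 316 and 450. I'll cross-check the fixture pose from these.

```bash
python3 - <<'E'
from h import *
f=dict(np.load('/tmp/wrist.npz'))
def fc(u,v,h):
    p=pt(f,u/1.5,v/1.5,h=h);r=p[:2]-CTR;return p.round(4),(r@EX*1e3).round(1),(r@EY*1e3).round(1), pt(f,u/1.5,v/1.5).round(4)
for n,u,v,h in(('c1',235,329,.032),('c2',498,329,.032),('hub',380,461,.04),('hL',252,346,.032),('hR',482,346,.032)): print(n,*fc(u,v,h))
E
```

```text
c1 [0.4977 0.0513 0.032 ] -118.3 -64.6 [0.497  0.0507 0.0337]
c2 [0.3707 0.0791 0.032 ] -118.2 65.4 [0.3704 0.0797 0.0307]
hub [0.443  0.1367 0.04  ] -46.6 7.0 [0.4427 0.1353 0.0417]
hL [0.4923 0.0619 0.032 ] -109.1 -57.0 [0.4917 0.0614 0.0334]
hR [0.3797 0.0865 0.032 ] -109.0 58.2 [0.3871 0.0599 0.0841]
```

>>> jog_arm:
  targets:
    - {"dx":-1,"dy":1,"dz":12,"rx":0,"ry":0,"rz":0,"gripper":0.43}
    - {"dx":-2,"dy":1,"dz":24,"rx":0,"ry":0,"rz":0,"gripper":0.43}
    - {"dx":-2,"dy":1,"dz":32,"rx":0,"ry":0,"rz":0,"gripper":0.43}
    - {"dx":-2,"dy":1,"dz":38,"rx":0,"ry":0,"rz":0,"gripper":0.43}
    - {"dx":-2,"dy":1,"dz":42,"rx":0,"ry":0,"rz":0,"gripper":0.43}
    - {"dx":-2,"dy":1,"dz":44,"rx":0,"ry":0,"rz":0,"gripper":0.43}
    - {"dx":-2,"dy":1,"dz":45,"rx":0,"ry":0,"rz":0,"gripper":0.43}
    - {"dx":-2,"dy":1,"dz":45,"rx":0,"ry":0,"rz":0,"gripper":0.43}

```text
t: 2.87
eef_pos: [0.4263, 0.0648, 0.0557]
ee_rot: [-3.142, 0.0, -1.785]
force: [-0.5, -0.6, 0.4]
width: 0.05
gripper_force: 0.0
```

```bash
python3 -c "
from h import *
to(fx2w(-.095,.0003),.0555)"
```

```text
shift [-25.3  -7.8   0.2] turn [-0.  0. -0.] F [-0.5 -0.6  0.4] t 2.8667
fix xy -120.3 8.1 tip z 33.7 w 0.049973283976423734
```

>>> jog_arm:
  targets:
    - {"dx":-8,"dy":0,"dz":0,"rx":0,"ry":0,"rz":0,"gripper":0.43}
    - {"dx":-16,"dy":0,"dz":0,"rx":0,"ry":0,"rz":0,"gripper":0.43}
    - {"dx":-21,"dy":0,"dz":0,"rx":0,"ry":0,"rz":0,"gripper":0.43}
    - {"dx":-26,"dy":-0.5,"dz":0,"rx":0,"ry":0,"rz":0,"gripper":0.43}
    - {"dx":-32,"dy":-2,"dz":0,"rx":0,"ry":0,"rz":0,"gripper":0.43}
    - {"dx":-38,"dy":-4,"dz":0,"rx":0,"ry":0,"rz":0,"gripper":0.43}
    - {"dx":-44,"dy":-6,"dz":0,"rx":0,"ry":0,"rz":0,"gripper":0.43}
    - {"dx":-50,"dy":-7.6,"dz":0,"rx":0,"ry":0,"rz":0,"gripper":0.43}

```text
t: 3.53
eef_pos: [0.4445, 0.1126, 0.0555]
ee_rot: [3.141, -0.0, -1.785]
force: [-1.1, -2.0, 1.9]
width: 0.0497
gripper_force: 0.8
```

```bash
python3 - <<'E'
from h import *
to(fx2w(-.058,.0004),.0555)
f=grab('wrist')
cv2.imwrite('pics/w2.png',cv2.resize(f['frame'][:,:,::-1],(768,576)))
E
```

```text
shift [-11.8   0.    0. ] turn [ 0. -0. -0.] F [-1.1 -2.   1.9] t 3.5333
fix xy -69.8 0.4 tip z 33.5 w 0.04974955675259715
```

View pics/w2.png

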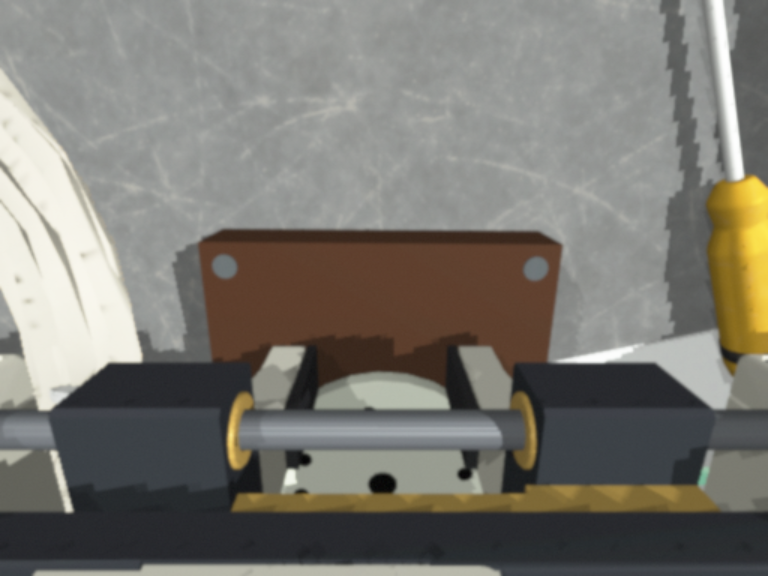

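The disc sits cradled between the fingers, with its hub at (382,483). The plate bolts are at (224,266) and (536,268).

```bash
python3 - <<'E'
from h import *
f=dict(np.load('/tmp/wrist.npz'))
f=dict(arm.grab_frame('wrist'))
for n,u,v,h in(('c1',201,243,.032),('c2',562,244,.032),('hub',382,483,.04),('bL',224,266,.032),('bR',536,268,.032)):
    p=pt(f,u/1.5,v/1.5,h=h);r=p[:2]-CTR;print(n,(r@EX*1e3).round(1),(r@EY*1e3).round(1))
to(fx2w(-.053,.0004),.0555)
E
```

```text
c1 -116.5 -65.8
c2 -116.2 65.6
hub -17.0 0.1
bL -107.9 -58.4
bR -107.1 57.1
shift [-16.1   0.5   0.1] turn [-0.001  0.001  0.   ] F [0.1 0.5 0. ] t 3.6333
fix xy -69.1 -0.1 tip z 33.6 w 0.050276959400770496
```

>>> jog_arm:
  targets:
    - {"dx":-5,"dy":0.2,"dz":0,"rx":0,"ry":0,"rz":0,"gripper":0.43}
    - {"dx":-10,"dy":0.2,"dz":0,"rx":0,"ry":0,"rz":0,"gripper":0.43}
    - {"dx":-15,"dy":0.2,"dz":0,"rx":0,"ry":0,"rz":0,"gripper":0.43}
    - {"dx":-20,"dy":0.2,"dz":0,"rx":0,"ry":0,"rz":0,"gripper":0.43}
    - {"dx":-24,"dy":0.2,"dz":0,"rx":0,"ry":0,"rz":0,"gripper":0.43}
    - {"dx":-27,"dy":0.2,"dz":0,"rx":0,"ry":0,"rz":0,"gripper":0.43}
    - {"dx":-23,"dy":0.2,"dz":0,"rx":0,"ry":0,"rz":0,"gripper":0.43}
    - {"dx":-17,"dy":0.2,"dz":0,"rx":0,"ry":0,"rz":0,"gripper":0.43}

```text
t: 4.3
eef_pos: [0.4478, 0.129, 0.0556]
ee_rot: [-3.141, 0.0, -1.784]
force: [0.5, -0.4, -0.2]
width: 0.05
gripper_force: 0.0
```

```bash
python3 - <<'E'
from h import *
to(fx2w(-.043,.0001),.0555)
f=grab('wrist');g=grab('scene')
a=cv2.resize(f['frame'][150:384,:,::-1],(768,351)); b=cv2.resize(g['frame'][190:310,180:340,::-1],(333,249),interpolation=cv2.INTER_CUBIC)
c=np.zeros((600,768,3),np.uint8);c[:351]=a;c[351:,:333]=b;cv2.imwrite('pics/w3.png',c)
E
```

```text
shift [-10.   -0.6   0.1] turn [-0.     0.     0.001] F [ 0.5 -0.4 -0.2] t 4.3
fix xy -53.0 0.7 tip z 33.6 w 0.05003274006059831
```

View pics/w3.png

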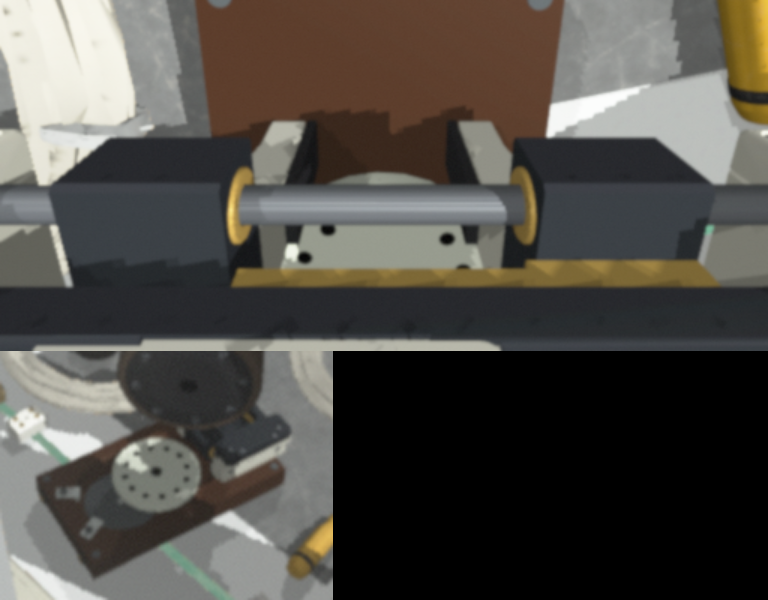

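The disc seems to be past the rim; its hub is at about (255,247) in the scene image. The scene depth will give its tilt and position.

```bash
cat >> h.py <<'E'
def disc(g=None):
    g=g or arm.grab_frame('scene'); z=g['z_map']; vv,uu=np.mgrid[200:310,185:345]
    V=np.array(g['view']);zz=z[vv,uu]
    P=np.stack([(uu-g['cx'])/g['fx']*zz,(vv-g['cy'])/g['fy']*zz,zz],-1)
    W=(P-V[:3,3])@V[:3,:3]
    hsv=cv2.cvtColor(g['frame'],cv2.COLOR_RGB2HSV)[vv,uu]
    r=W[...,:2]-CTR;X=r@EX;Y=r@EY
    m=(zz>0)&(hsv[...,1]<45)&(hsv[...,2]>95)&(W[...,2]>.017)&(W[...,2]<.07)&(X>-.03)&(X<.1)&(abs(Y)<.055)
    n,lab,st,_=cv2.connectedComponentsWithStats(m.astype(np.uint8)); k=1+np.argmax(st[1:,4]); m=lab==k
    x,y,h=X[m],Y[m],W[...,2][m]
    A=np.c_[x,y,np.ones_like(x)];c=np.linalg.lstsq(A,h,rcond=None)[0]
    print('disc n',m.sum(),'x',x.min()*1e3,x.max()*1e3,'y',y.min()*1e3,y.max()*1e3,'z',h.min(),h.max(),'slope',c[:2],'rms',(A@c-h).std())
E
python3 - <<'E'
from h import *
disc(dict(np.load('/tmp/scene.npz')))
E
```

```text
disc n 1076 x -29.883687636363874 55.94263205631888 y -54.84004623886311 50.364208323775465 z 0.02260705386937407 0.04671953396289183 slope [-0.01648931  0.0098724 ] rms 0.00222503135734826
```

```bash
cat >> h.py <<'E'
def pts(g):
    z=g['z_map'];vv,uu=np.mgrid[0:384,0:512];V=np.array(g['view'])
    W=(np.stack([(uu-g['cx'])/g['fx']*z,(vv-g['cy'])/g['fy']*z,z],-1)-V[:3,3])@V[:3,:3]
    r=W[...,:2]-CTR
    return np.dstack([r@EX*1e3,r@EY*1e3,W[...,2]*1e3,z>0])
def prof(cam):
    g=arm.grab_frame(cam);P=pts(g);hsv=cv2.cvtColor(g['frame'],cv2.COLOR_RGB2HSV)
    m=(P[...,3]>0)&(hsv[...,1]<50)&(hsv[...,2]>90)
    for a in range(-45,100,8):
        k=m&(abs(P[...,0]-a)<4)&(abs(P[...,1])<42)&(P[...,2]>10)&(P[...,2]<80)
        if k.sum()>3:print(cam,a,k.sum(),'z',np.percentile(P[...,2][k],[10,50,90]).round(1),'y',P[...,1][k].min().round(1),P[...,1][k].max().round(1))
E
python3 - <<'E'
from h import *
prof('scene');prof('top')
E
```

```text
scene -45 27 z [32.7 49.  60.9] y -34.0 41.9
scene -37 36 z [39.7 42.3 44.7] y -34.7 24.2
scene -29 66 z [40.6 42.4 44.1] y -41.6 35.0
scene -21 89 z [40.4 42.1 43.8] y -41.4 40.1
scene -13 97 z [39.9 42.  43.8] y -38.5 41.9
scene -5 100 z [39.9 42.1 43.8] y -40.1 41.8
scene 3 93 z [39.9 41.7 43.9] y -41.7 41.8
scene 11 99 z [39.8 42.  43.7] y -41.9 40.9
scene 19 96 z [39.7 41.5 43.2] y -40.7 40.9
scene 27 115 z [39.3 41.2 43.2] y -41.7 41.7
scene 35 93 z [38.5 40.7 42.9] y -41.1 41.5
scene 43 88 z [37.9 40.7 42.7] y -30.7 38.4
scene 51 64 z [37.7 40.3 42.4] y -21.7 26.5
scene 59 7 z [36.2 39.  43.1] y -4.1 13.9
scene 83 6 z [15.1 16.6 21.6] y -37.4 9.1
scene 91 30 z [32.3 35.2 37.2] y -34.4 26.2
scene 99 33 z [34.3 36.3 38.1] y -34.0 32.3
top 91 14 z [31.  32.7 35.5] y -28.2 27.8
top 99 14 z [29.6 31.9 35.6] y -30.5 28.8
```

```bash
python3 - <<'E'
from h import *
g=grab('scene')
cv2.imwrite('pics/s4.png',cv2.resize(g['frame'][205:305,190:323,::-1],None,fx=6,fy=6,interpolation=cv2.INTER_CUBIC))
E
```

```text
(no output)
```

View pics/s4.png

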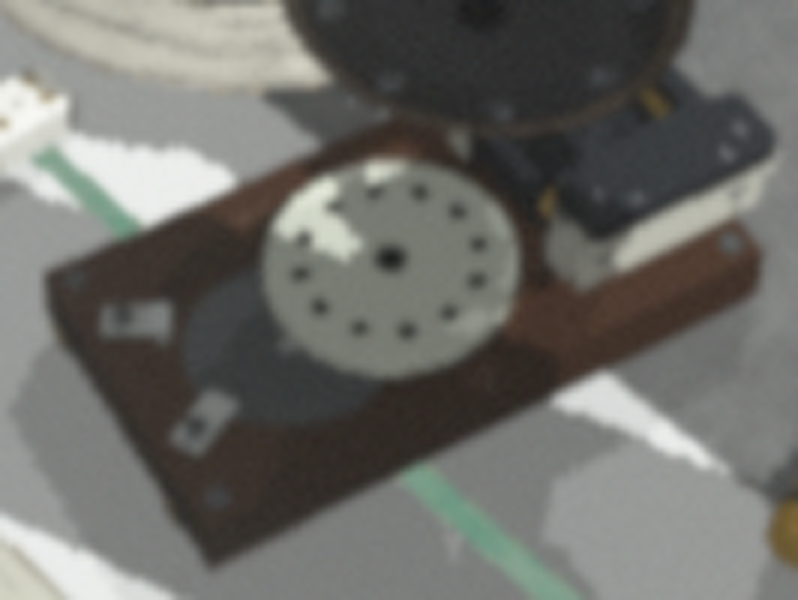

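The crop shows the disc with its hub at (390,258), the recess centre dot at (290,345), plate bolts at (75,280), (217,497) and (732,243), and claws at (137,320) and (205,422).

```bash
python3 - <<'E'
from h import *
g=dict(np.load('/tmp/scene.npz'))
def q(n,a,b,h):
    p=pt(g,190+(a+.5)/6-.5,205+(b+.5)/6-.5,h=h);r=p[:2]-CTR;print(n,(r@EX*1e3).round(1),(r@EY*1e3).round(1))
q('hub',390,258,.04);q('dot',290,345,.015)
q('b1',75,280,.032);q('b2',217,497,.032);q('b3',732,243,.032)
q('c',48,272,.032);q('c',212,562,.032)
for e in((262,258),(520,258),(390,157),(390,378)):q('e',*e,.04)
E
```

```text
hub 6.5 -1.1
dot 50.0 -2.4
b1 110.0 -59.8
b2 110.8 53.6
b3 -112.0 55.4
c 117.0 -68.6
c 125.0 76.2
e 47.6 -26.4
e -35.3 24.5
e -19.4 -44.2
e 35.1 46.4
```

The disc is still level and about 1.5 mm too far to +y, so its side is resting on the recess edge. I'll nudge it to -y with the cradle and back off again.

>>> jog_arm:
  targets:
    - {"dx":-4,"dy":-1.5,"dz":0,"rx":0,"ry":0,"rz":0,"gripper":0.43}
    - {"dx":-8,"dy":-1.5,"dz":0,"rx":0,"ry":0,"rz":0,"gripper":0.43}
    - {"dx":-10,"dy":-1.5,"dz":0,"rx":0,"ry":0,"rz":0,"gripper":0.43}
    - {"dx":-12,"dy":-1.5,"dz":0,"rx":0,"ry":0,"rz":0,"gripper":0.43}
    - {"dx":-13,"dy":-1.5,"dz":0,"rx":0,"ry":0,"rz":0,"gripper":0.43}
    - {"dx":-9,"dy":-1.5,"dz":0,"rx":0,"ry":0,"rz":0,"gripper":0.43}
    - {"dx":-5,"dy":-1.5,"dz":0,"rx":0,"ry":0,"rz":0,"gripper":0.43}
    - {"dx":-5,"dy":-1.5,"dz":0,"rx":0,"ry":0,"rz":0,"gripper":0.43}

```text
t: 5.22
eef_pos: [0.4497, 0.1325, 0.0555]
ee_rot: [3.141, -0.0, -1.785]
force: [-0.3, 0.0, -0.6]
width: 0.0499
gripper_force: 0.0
```

```bash
python3 - <<'E'
from h import *
to(fx2w(-.043,-.001),.0555); prof('scene')
E
```

```text
shift [-6.2 -0.6 -0. ] turn [ 0.    -0.    -0.001] F [-0.3  0.  -0.6] t 5.2167
fix xy -49.2 -0.4 tip z 33.5 w 0.04985190911648785
scene -37 21 z [35.6 50.8 63.5] y -36.8 41.0
scene -29 52 z [49.2 51.8 53.9] y -41.6 25.3
scene -21 88 z [46.7 49.7 51.9] y -34.2 35.0
scene -13 109 z [43.8 46.8 49. ] y -38.7 41.9
scene -5 109 z [41.8 44.7 47.6] y -41.5 41.5
scene 3 113 z [39.8 42.1 45. ] y -41.1 40.9
scene 11 103 z [37.1 39.2 42. ] y -41.8 41.2
scene 19 114 z [34.3 36.8 38.9] y -39.9 41.4
scene 27 110 z [32.3 34.3 36.6] y -41.9 42.0
scene 35 112 z [29.4 32.1 33.9] y -37.9 41.1
scene 43 100 z [26.3 28.9 31.5] y -41.1 37.8
scene 51 76 z [23.9 26.6 29.1] y -27.8 30.3
scene 59 10 z [24.4 25.8 28. ] y -8.3 17.3
scene 83 6 z [14.4 16.7 20.6] y -38.5 8.9
scene 91 28 z [32.1 35.  37.4] y -34.7 28.2
scene 99 33 z [33.8 36.1 38. ] y -34.6 31.8
```

It tipped, at about 17°. Now I'll push it in along the axis.

>>> jog_arm:
  targets:
    - {"dx":-4,"dy":0,"dz":0,"rx":0,"ry":0,"rz":0,"gripper":0.43}
    - {"dx":-8,"dy":0,"dz":0,"rx":0,"ry":0,"rz":0,"gripper":0.43}
    - {"dx":-11,"dy":0,"dz":0,"rx":0,"ry":0,"rz":0,"gripper":0.43}
    - {"dx":-14,"dy":0,"dz":0,"rx":0,"ry":0,"rz":0,"gripper":0.43}
    - {"dx":-17,"dy":0,"dz":0,"rx":0,"ry":0,"rz":0,"gripper":0.43}
    - {"dx":-20,"dy":0,"dz":0,"rx":0,"ry":0,"rz":0,"gripper":0.43}
    - {"dx":-23,"dy":0,"dz":0,"rx":0,"ry":0,"rz":0,"gripper":0.43}
    - {"dx":-26,"dy":0,"dz":0,"rx":0,"ry":0,"rz":0,"gripper":0.43}

```text
t: 5.93
eef_pos: [0.4557, 0.159, 0.0555]
ee_rot: [3.142, -0.0, -1.785]
force: [-0.2, -0.6, 0.4]
width: 0.05
gripper_force: 0.3
```

```bash
python3 - <<'E'
from h import *
to(fx2w(-.0,-.0005),.0555); prof('scene')
E
```

```text
shift [-22.    0.2   0. ] turn [ 0. -0. -0.] F [-0.2 -0.6  0.4] t 5.9333
fix xy -22.0 -0.7 tip z 33.5 w 0.050020666613669176
scene -13 30 z [42.7 45.4 55.8] y -30.8 38.3
scene -5 84 z [40.7 43.8 45.9] y -35.0 35.2
scene 3 109 z [39.4 42.1 44.5] y -41.0 41.3
scene 11 111 z [37.8 39.8 42.2] y -41.8 42.0
scene 19 107 z [35.5 37.6 39.8] y -38.8 40.7
scene 27 104 z [33.3 36.2 38.5] y -41.8 41.9
scene 35 108 z [32.1 34.1 36.2] y -41.4 41.4
scene 43 112 z [29.7 32.  34.2] y -41.6 41.0
scene 51 115 z [27.7 30.1 32.1] y -41.2 41.4
scene 59 98 z [25.5 27.9 30.6] y -36.7 40.9
scene 67 76 z [24.1 26.3 28.9] y -28.5 29.5
scene 75 18 z [23.9 25.6 28.9] y -14.2 15.0
scene 91 22 z [33.2 35.5 38.2] y -34.1 25.9
scene 99 20 z [34.  36.  38.2] y -32.7 25.9
```

>>> jog_arm:
  targets:
    - {"dx":-2,"dy":0,"dz":0,"rx":0,"ry":0,"rz":0,"gripper":0.43}
    - {"dx":-4,"dy":0,"dz":0,"rx":0,"ry":0,"rz":0,"gripper":0.43}
    - {"dx":-6,"dy":0,"dz":0,"rx":0,"ry":0,"rz":0,"gripper":0.43}
    - {"dx":-8,"dy":0,"dz":0,"rx":0,"ry":0,"rz":0,"gripper":0.43}
    - {"dx":-10,"dy":0,"dz":0,"rx":0,"ry":0,"rz":0,"gripper":0.43}
    - {"dx":-12,"dy":0,"dz":0,"rx":0,"ry":0,"rz":0,"gripper":0.43}
    - {"dx":-14,"dy":0,"dz":0,"rx":0,"ry":0,"rz":0,"gripper":0.43}
    - {"dx":-16,"dy":0,"dz":0,"rx":0,"ry":0,"rz":0,"gripper":0.43}

```text
t: 6.65
eef_pos: [0.4591, 0.1745, 0.0556]
ee_rot: [3.142, 0.0, -1.785]
force: [-0.7, -0.8, -0.3]
width: 0.0503
gripper_force: 0.3
```

```bash
python3 - <<'E'
from h import *
to(fx2w(-.0,-.0005),.0555); prof('scene')
E
```

```text
shift [-6.2  0.2  0.1] turn [ 0.  0. -0.] F [-0.7 -0.8 -0.3] t 6.65
fix xy -6.2 -0.7 tip z 33.6 w 0.05029506119429663
scene 3 24 z [39.7 42.5 51.2] y -22.1 35.0
scene 11 87 z [37.5 39.8 41.9] y -29.7 35.1
scene 19 99 z [35.8 38.4 40.5] y -37.8 41.4
scene 27 109 z [35.  37.  39.4] y -42.0 41.2
scene 35 107 z [33.8 35.3 38.3] y -41.8 40.7
scene 43 96 z [31.8 34.  36.7] y -41.6 41.8
scene 51 108 z [29.9 32.1 34.1] y -42.0 41.5
scene 59 118 z [28.6 30.7 32.9] y -41.4 41.1
scene 67 106 z [26.5 28.9 31.2] y -41.8 40.2
scene 75 87 z [25.3 27.4 29.3] y -38.2 36.5
scene 83 81 z [23.5 25.8 28.1] y -31.6 29.1
scene 91 33 z [25.3 35.4 37.5] y -32.1 27.9
scene 99 15 z [35.5 36.7 38.1] y -29.0 26.6
```

>>> jog_arm:
  targets:
    - {"dx":-1,"dy":0,"dz":0,"rx":0,"ry":0,"rz":0,"gripper":0.43}
    - {"dx":-2,"dy":0,"dz":0,"rx":0,"ry":0,"rz":0,"gripper":0.43}
    - {"dx":-2.7,"dy":0,"dz":0,"rx":0,"ry":0,"rz":0,"gripper":0.43}
    - {"dx":-3.3,"dy":0,"dz":0,"rx":0,"ry":0,"rz":0,"gripper":0.43}
    - {"dx":-3.8,"dy":0,"dz":0,"rx":0,"ry":0,"rz":0,"gripper":0.43}
    - {"dx":-4.2,"dy":0,"dz":0,"rx":0,"ry":0,"rz":0,"gripper":0.43}
    - {"dx":-4.6,"dy":0,"dz":0,"rx":0,"ry":0,"rz":0,"gripper":0.43}
    - {"dx":-5,"dy":0,"dz":0,"rx":0,"ry":0,"rz":0,"gripper":0.43}

```text
t: 7.37
eef_pos: [0.4602, 0.1792, 0.0556]
ee_rot: [-3.142, -0.0, -1.785]
force: [0.4, -0.1, 0.0]
width: 0.0499
gripper_force: 0.3
```

```bash
python3 - <<'E'
from h import *
to(fx2w(-.0,-.0005),.0555); prof('scene')
E
```

```text
shift [-1.3  0.3  0.1] turn [-0. -0. -0.] F [ 0.4 -0.1  0. ] t 7.3667
fix xy -1.3 -0.8 tip z 33.6 w 0.04989514278794721
scene 11 55 z [37.2 39.8 43.7] y -22.4 31.5
scene 19 84 z [35.7 38.6 40.4] y -31.8 37.8
scene 27 108 z [34.9 37.1 39.4] y -40.4 42.0
scene 35 104 z [33.9 36.  38.2] y -41.2 40.7
scene 43 104 z [32.3 34.5 36.6] y -41.1 40.9
scene 51 102 z [30.9 32.9 35.1] y -39.3 41.4
scene 59 117 z [29.1 31.1 33.8] y -40.7 41.9
scene 67 106 z [27.3 29.8 31.5] y -40.5 41.5
scene 75 103 z [25.9 28.  30. ] y -41.5 37.6
scene 83 78 z [24.8 27.  29.1] y -41.6 33.0
scene 91 66 z [24.  26.8 37.1] y -28.6 25.2
scene 99 18 z [34.3 36.4 37.3] y -30.1 26.6
```

>>> jog_arm:
  targets:
    - {"dx":-0.5,"dy":0,"dz":0,"rx":0,"ry":0,"rz":0,"gripper":0.43}
    - {"dx":-1,"dy":0,"dz":0,"rx":0,"ry":0,"rz":0,"gripper":0.43}
    - {"dx":-1.4,"dy":0,"dz":0,"rx":0,"ry":0,"rz":0,"gripper":0.43}
    - {"dx":-1.7,"dy":0,"dz":0,"rx":0,"ry":0,"rz":0,"gripper":0.43}
    - {"dx":-2,"dy":0,"dz":0,"rx":0,"ry":0,"rz":0,"gripper":0.43}
    - {"dx":-2.3,"dy":0,"dz":0,"rx":0,"ry":0,"rz":0,"gripper":0.43}
    - {"dx":-2.5,"dy":0,"dz":0,"rx":0,"ry":0,"rz":0,"gripper":0.43}
    - {"dx":-2.5,"dy":0,"dz":0,"rx":0,"ry":0,"rz":0,"gripper":0.43}

```text
t: 8.08
eef_pos: [0.4607, 0.1817, 0.0556]
ee_rot: [-3.142, 0.0, -1.785]
force: [0.6, -0.2, 0.2]
width: 0.0498
gripper_force: 0.2
```

```bash
python3 - <<'E'
from h import *
to(fx2w(-.0,-.0005),.0555); prof('scene')
E
```

```text
shift [1.2 0.3 0.1] turn [-0.  0. -0.] F [ 0.6 -0.2  0.2] t 8.0833
fix xy 1.2 -0.8 tip z 33.6 w 0.0497740329611778
scene 11 36 z [37.1 39.6 48.6] y -21.4 32.9
scene 19 73 z [36.  38.  40.8] y -30.3 34.4
scene 27 102 z [34.6 36.7 38.6] y -39.0 41.1
scene 35 108 z [33.3 35.5 38. ] y -41.3 41.9
scene 43 105 z [32.2 34.7 36.9] y -42.0 41.3
scene 51 98 z [30.7 32.9 35.5] y -41.8 40.5
scene 59 113 z [29.2 31.6 33.5] y -40.8 41.8
scene 67 109 z [28.1 30.3 32.6] y -41.5 41.1
scene 75 104 z [26.4 28.5 30.9] y -40.5 38.0
scene 83 77 z [25.2 27.1 29.2] y -41.6 30.5
scene 91 71 z [24.2 26.7 36.8] y -29.9 26.3
scene 99 23 z [24.6 35.2 37.7] y -29.6 27.3
```

>>> jog_arm:
  targets:
    - {"dx":-0.4,"dy":0,"dz":0,"rx":0,"ry":0,"rz":0,"gripper":0.43}
    - {"dx":-0.8,"dy":0,"dz":0,"rx":0,"ry":0,"rz":0,"gripper":0.43}
    - {"dx":-1.2,"dy":0,"dz":0,"rx":0,"ry":0,"rz":0,"gripper":0.43}
    - {"dx":-1.5,"dy":0,"dz":0,"rx":0,"ry":0,"rz":0,"gripper":0.43}
    - {"dx":-1.8,"dy":0,"dz":0,"rx":0,"ry":0,"rz":0,"gripper":0.43}
    - {"dx":-2,"dy":0,"dz":0,"rx":0,"ry":0,"rz":0,"gripper":0.43}
    - {"dx":-2,"dy":0,"dz":0,"rx":0,"ry":0,"rz":0,"gripper":0.43}
    - {"dx":-2,"dy":0,"dz":0,"rx":0,"ry":0,"rz":0,"gripper":0.43}

```text
t: 8.8
eef_pos: [0.4611, 0.1836, 0.0555]
ee_rot: [3.142, -0.0, -1.785]
force: [0.4, -0.9, -0.5]
width: 0.0496
gripper_force: 0.2
```

```bash
python3 - <<'E'
from h import *
to(fx2w(-.0,-.0005),.0555); prof('scene')
E
```

```text
shift [3.1 0.2 0. ] turn [ 0. -0. -0.] F [ 0.4 -0.9 -0.5] t 8.8
fix xy 3.1 -0.7 tip z 33.5 w 0.049626119036886226
scene 11 14 z [35.3 38.4 46.1] y -20.9 31.7
scene 19 72 z [34.8 37.3 39.9] y -27.8 34.8
scene 27 101 z [34.1 35.9 38. ] y -35.4 40.0
scene 35 113 z [32.5 34.6 36.9] y -41.9 41.5
scene 43 105 z [31.5 33.4 35.7] y -41.5 41.6
scene 51 95 z [30.3 32.2 34.5] y -40.7 41.6
scene 59 107 z [28.5 30.9 32.9] y -41.9 41.8
scene 67 111 z [27.  29.8 32.5] y -40.4 41.8
scene 75 96 z [26.4 28.2 30. ] y -39.7 37.0
scene 83 78 z [25.1 27.2 29.6] y -39.2 32.9
scene 91 66 z [24.5 27.1 36. ] y -29.7 25.4
scene 99 27 z [23.8 33.5 37.9] y -30.6 25.4
```

>>> jog_arm:
  targets:
    - {"dx":-0.3,"dy":0,"dz":0,"rx":0,"ry":0,"rz":0,"gripper":0.43}
    - {"dx":-0.6,"dy":0,"dz":0,"rx":0,"ry":0,"rz":0,"gripper":0.43}
    - {"dx":-0.9,"dy":0,"dz":0,"rx":0,"ry":0,"rz":0,"gripper":0.43}
    - {"dx":-1.2,"dy":0,"dz":0,"rx":0,"ry":0,"rz":0,"gripper":0.43}
    - {"dx":-1.5,"dy":0,"dz":0,"rx":0,"ry":0,"rz":0,"gripper":0.43}
    - {"dx":-1.5,"dy":0,"dz":0,"rx":0,"ry":0,"rz":0,"gripper":0.43}
    - {"dx":-1.5,"dy":0,"dz":0,"rx":0,"ry":0,"rz":0,"gripper":0.43}
    - {"dx":-1.5,"dy":0,"dz":0,"rx":0,"ry":0,"rz":0,"gripper":0.43}

```text
t: 9.52
eef_pos: [0.4612, 0.1847, 0.0555]
ee_rot: [3.141, -0.001, -1.785]
force: [1.1, -5.8, 0.4]
width: 0.0496
gripper_force: 2.3
```

```bash
python3 - <<'E'
from h import *
to(fx2w(-.0,-.0005),.0555); prof('scene')
E
```

```text
shift [ 4.2  0.1 -0. ] turn [ 0.    -0.001 -0.   ] F [ 1.1 -5.8  0.4] t 9.5167
fix xy 4.2 -0.6 tip z 33.5 w 0.04961552481573722
scene 11 14 z [36.6 39.7 50.5] y 12.9 31.7
scene 19 73 z [35.  36.7 40.4] y -26.3 35.4
scene 27 89 z [33.6 36.1 38.4] y -35.3 40.6
scene 35 110 z [32.8 34.7 37.3] y -41.7 41.4
scene 43 110 z [31.7 33.7 35.9] y -41.9 41.6
scene 51 98 z [30.2 32.3 34.7] y -41.6 41.0
scene 59 104 z [29.1 30.9 32.9] y -39.3 41.5
scene 67 110 z [27.7 29.9 32. ] y -41.8 41.5
scene 75 107 z [26.4 28.5 30.3] y -41.9 37.4
scene 83 77 z [25.5 27.5 29.5] y -38.4 31.6
scene 91 65 z [23.7 26.7 36.2] y -29.7 25.9
scene 99 29 z [25.9 34.2 37.2] y -29.9 26.7
```

Slope is now 0.144 (about 8°) with 6 N of contact, so the disc is home under the claws. I'll back off, lift and close the fingers.

>>> jog_arm:
  targets:
    - {"dx":4,"dy":0,"dz":0,"rx":0,"ry":0,"rz":0,"gripper":0.43}
    - {"dx":12,"dy":0,"dz":0,"rx":0,"ry":0,"rz":0,"gripper":0.43}
    - {"dx":12,"dy":0,"dz":-20,"rx":0,"ry":0,"rz":0,"gripper":0.43}
    - {"dx":12,"dy":0,"dz":-40,"rx":0,"ry":0,"rz":0,"gripper":1}
    - {"dx":0,"dy":0,"dz":-40,"rx":0,"ry":0,"rz":0,"gripper":1}
    - {"dx":-12,"dy":0,"dz":-40,"rx":0,"ry":0,"rz":0,"gripper":1}
    - {"dx":-20,"dy":0,"dz":-40,"rx":0,"ry":0,"rz":0,"gripper":1}
    - {"dx":-20,"dy":0,"dz":-40,"rx":0,"ry":0,"rz":0,"gripper":1}
  force: 10

```text
t: 10.23
eef_pos: [0.4661, 0.2063, 0.095]
ee_rot: [-3.141, 0.0, -1.784]
force: [-0.1, -1.0, -0.1]
width: 0.0218
gripper_force: 0.0
```

```bash
python3 - <<'E'
from h import *
to(fx2w(.0245,.0),.062); prof('scene')
E
```

```text
shift [ 1.8  0.8 33. ] turn [-0.     0.     0.001] F [-0.1 -1.  -0.1] t 10.2333
fix xy 26.3 -0.8 tip z 73.0 w 0.021846905736917423
scene 11 5 z [32.1 35.  36.4] y 20.1 24.3
scene 19 48 z [33.2 36.3 38.5] y -32.1 34.2
scene 27 100 z [33.6 35.8 37.5] y -40.5 40.5
scene 35 114 z [32.1 34.6 36.8] y -40.1 42.0
scene 43 113 z [31.2 33.  35.9] y -41.8 41.9
scene 51 97 z [30.2 32.3 34. ] y -40.9 41.3
scene 59 111 z [28.6 30.7 32.9] y -41.9 41.8
scene 67 110 z [28.1 29.7 31.6] y -41.2 40.1
scene 75 104 z [26.5 28.5 30.6] y -40.8 37.4
scene 83 84 z [25.  27.1 29. ] y -40.9 34.3
scene 91 75 z [24.5 27.4 36.8] y -34.5 27.2
scene 99 41 z [24.5 35.5 38. ] y -32.6 27.8
```

>>> jog_arm:
  targets:
    - {"dx":1,"dy":0.6,"dz":10,"rx":0,"ry":0,"rz":0,"gripper":1}
    - {"dx":1,"dy":0.6,"dz":20,"rx":0,"ry":0,"rz":0,"gripper":1}
    - {"dx":1,"dy":0.6,"dz":27,"rx":0,"ry":0,"rz":0,"gripper":1}
    - {"dx":1,"dy":0.6,"dz":31,"rx":0,"ry":0,"rz":0,"gripper":1}
    - {"dx":1,"dy":0.6,"dz":34,"rx":0,"ry":0,"rz":0,"gripper":1}
    - {"dx":1,"dy":0.6,"dz":36,"rx":0,"ry":0,"rz":0,"gripper":1}
    - {"dx":1,"dy":0.6,"dz":37,"rx":0,"ry":0,"rz":0,"gripper":1}
    - {"dx":1,"dy":0.6,"dz":37,"rx":0,"ry":0,"rz":0,"gripper":1}

```text
t: 10.95
eef_pos: [0.4649, 0.2038, 0.0585]
ee_rot: [-3.142, -0.0, -1.785]
force: [0.1, 0.3, -0.7]
width: 0.0004
gripper_force: 0.0
```

```bash
python3 - <<'E'
from h import *
to(fx2w(.0245,.0),.045)
E
```

```text
shift [-0.9  0.2 13.5] turn [-0. -0. -0.] F [ 0.1  0.3 -0.7] t 10.95
fix xy 23.6 -0.2 tip z 36.5 w 0.00041112538148661257
```

>>> jog_arm:
  targets:
    - {"dx":0,"dy":0,"dz":1,"rx":0,"ry":0,"rz":0,"gripper":1}
    - {"dx":0,"dy":0,"dz":2,"rx":0,"ry":0,"rz":0,"gripper":1}
    - {"dx":0,"dy":0,"dz":3,"rx":0,"ry":0,"rz":0,"gripper":1}
    - {"dx":0,"dy":0,"dz":4,"rx":0,"ry":0,"rz":0,"gripper":1}
    - {"dx":0,"dy":0,"dz":5,"rx":0,"ry":0,"rz":0,"gripper":1}
    - {"dx":0,"dy":0,"dz":6,"rx":0,"ry":0,"rz":0,"gripper":1}
    - {"dx":0,"dy":0,"dz":7,"rx":0,"ry":0,"rz":0,"gripper":1}
    - {"dx":0,"dy":0,"dz":7,"rx":0,"ry":0,"rz":0,"gripper":1}

```text
t: 11.62
eef_pos: [0.4646, 0.2038, 0.0511]
ee_rot: [3.141, -0.0, -1.785]
force: [-0.2, 0.2, 0.1]
width: 0.0006
gripper_force: 0.0
```

```bash
python3 - <<'E'
from h import *
to(fx2w(.0245,.0),.045);prof('scene')
E
```

```text
shift [-0.9 -0.1  6.1] turn [ 0. -0. -0.] F [-0.2  0.2  0.1] t 11.6167
fix xy 23.6 0.1 tip z 29.1 w 0.0005795752659650281
scene 27 10 z [26.5 28.5 31.6] y 12.2 22.4
scene 35 78 z [26.5 29.1 42.4] y -19.2 41.6
scene 43 82 z [26.1 27.9 30.1] y -23.2 41.1
scene 51 75 z [25.2 27.3 29.2] y -32.4 41.7
scene 59 103 z [24.7 26.9 28.7] y -40.0 41.2
scene 67 100 z [24.8 26.7 28.5] y -41.5 40.5
scene 75 96 z [24.5 26.4 28.2] y -41.7 35.7
scene 83 72 z [23.5 25.4 27.6] y -38.6 29.4
scene 91 68 z [24.4 26.9 36. ] y -29.8 24.9
scene 99 26 z [23.9 34.8 38. ] y -28.9 26.2
```

>>> jog_arm:
  targets:
    - {"dx":0,"dy":0,"dz":1,"rx":0,"ry":0,"rz":0,"gripper":1}
    - {"dx":0,"dy":0,"dz":2,"rx":0,"ry":0,"rz":0,"gripper":1}
    - {"dx":0,"dy":0,"dz":3,"rx":0,"ry":0,"rz":0,"gripper":1}
    - {"dx":0,"dy":0,"dz":4,"rx":0,"ry":0,"rz":0,"gripper":1}
    - {"dx":0,"dy":0,"dz":4.6,"rx":0,"ry":0,"rz":0,"gripper":1}
    - {"dx":0,"dy":0,"dz":5,"rx":0,"ry":0,"rz":0,"gripper":1}
    - {"dx":0,"dy":0,"dz":5.3,"rx":0,"ry":0,"rz":0,"gripper":1}
    - {"dx":0,"dy":0,"dz":5.3,"rx":0,"ry":0,"rz":0,"gripper":1}

```text
t: 12.33
eef_pos: [0.4648, 0.2037, 0.0461]
ee_rot: [3.141, -0.0, -1.785]
force: [-0.6, -0.7, 0.1]
width: 0.0003
gripper_force: 0.0
```

```bash
python3 - <<'E'
from h import *
to(fx2w(.0245,.0),.045);prof('scene')
E
```

```text
shift [-0.9  0.1  1.1] turn [ 0. -0. -0.] F [-0.6 -0.7  0.1] t 12.3333
fix xy 23.6 -0.1 tip z 24.1 w 0.0002918208639120245
scene 27 9 z [21.7 23.8 25.9] y 11.3 20.9
scene 35 62 z [22.2 24.9 38.5] y -12.5 37.5
scene 43 75 z [22.8 24.7 26.7] y -17.1 40.8
scene 51 69 z [22.9 24.7 26.5] y -25.3 39.8
scene 59 89 z [22.6 24.8 26.6] y -33.1 39.4
scene 67 95 z [22.7 24.5 26. ] y -38.5 38.2
scene 75 93 z [22.3 24.5 26.4] y -39.8 34.2
scene 83 66 z [22.7 24.6 26.3] y -40.6 29.3
scene 91 68 z [23.2 26.2 36.1] y -31.4 26.5
scene 99 22 z [25.1 35.1 37.5] y -27.4 24.3
```

>>> jog_arm:
  targets:
    - {"dx":0,"dy":0,"dz":0.3,"rx":0,"ry":0,"rz":0,"gripper":1}
    - {"dx":0,"dy":0,"dz":0.6,"rx":0,"ry":0,"rz":0,"gripper":1}
    - {"dx":0,"dy":0,"dz":0.9,"rx":0,"ry":0,"rz":0,"gripper":1}
    - {"dx":0,"dy":0,"dz":1.2,"rx":0,"ry":0,"rz":0,"gripper":1}
    - {"dx":0,"dy":0,"dz":1.4,"rx":0,"ry":0,"rz":0,"gripper":1}
    - {"dx":0,"dy":0,"dz":1.6,"rx":0,"ry":0,"rz":0,"gripper":1}
    - {"dx":0,"dy":0,"dz":1.6,"rx":0,"ry":0,"rz":0,"gripper":1}
    - {"dx":0,"dy":0,"dz":1.6,"rx":0,"ry":0,"rz":0,"gripper":1}

```text
t: 13.05
eef_pos: [0.4649, 0.2038, 0.0453]
ee_rot: [-3.141, 0.0, -1.785]
force: [-2.4, -0.1, 8.2]
width: 0.0005
gripper_force: 4.2
```

Tips are at 23.3 mm with 8 N, so the disc is on the floor. I'll lift clear and check.

>>> jog_arm:
  targets:
    - {"dx":0,"dy":0,"dz":-5,"rx":0,"ry":0,"rz":0,"gripper":1}
    - {"dx":0,"dy":0,"dz":-25,"rx":0,"ry":0,"rz":0,"gripper":1}
    - {"dx":0,"dy":0,"dz":-60,"rx":0,"ry":0,"rz":0,"gripper":1}
    - {"dx":30,"dy":0,"dz":-80,"rx":0,"ry":0,"rz":0,"gripper":1}
    - {"dx":65,"dy":0,"dz":-80,"rx":0,"ry":0,"rz":0,"gripper":1}
    - {"dx":100,"dy":0,"dz":-80,"rx":0,"ry":0,"rz":0,"gripper":1}
    - {"dx":130,"dy":0,"dz":-80,"rx":0,"ry":0,"rz":0,"gripper":1}
    - {"dx":140,"dy":0,"dz":-80,"rx":0,"ry":0,"rz":0,"gripper":1}

```text
t: 13.72
eef_pos: [0.4332, 0.064, 0.1248]
ee_rot: [3.141, -0.0, -1.786]
force: [-0.5, -0.8, -0.4]
width: 0.0004
gripper_force: 0.0
```

```bash
python3 - <<'E'
from h import *
prof('scene');g=grab('scene');t=grab('top')
a=cv2.resize(g['frame'][205:305,190:323,::-1],None,fx=3,fy=3,interpolation=cv2.INTER_CUBIC)
b=cv2.resize(t['frame'][180:280,147:280,::-1],None,fx=3,fy=3,interpolation=cv2.INTER_CUBIC)
cv2.imwrite('pics/f.png',np.hstack([a,b]))
E
```

```text
scene -37 7 z [20.3 29.3 32. ] y -11.2 4.7
scene -29 16 z [24.  27.7 31.9] y -11.0 4.2
scene -21 20 z [30.1 32.  34.4] y -12.3 10.9
scene -13 23 z [30.7 32.6 34.4] y -10.7 11.2
scene -5 13 z [30.9 33.  34.3] y -10.0 6.3
scene 3 17 z [16.5 27.5 33.3] y -28.5 12.6
scene 11 59 z [22.3 24.8 26.8] y -36.7 26.8
scene 19 81 z [22.4 24.5 26.2] y -38.9 35.0
scene 27 90 z [22.2 24.6 27.2] y -40.2 38.9
scene 35 108 z [23.1 24.9 27. ] y -39.9 41.5
scene 43 106 z [22.3 24.9 26.3] y -40.7 41.9
scene 51 93 z [23.1 24.6 26.7] y -40.7 40.3
scene 59 103 z [22.4 24.6 26.5] y -41.4 39.1
scene 67 102 z [22.4 24.4 26.7] y -41.2 37.7
scene 75 94 z [22.3 24.4 26.1] y -41.9 36.1
scene 83 77 z [23.2 24.9 26.8] y -41.4 28.8
scene 91 67 z [23.2 25.7 36.7] y -32.0 29.9
scene 99 43 z [24.4 35.8 37. ] y -34.7 30.7
```

View pics/f.png

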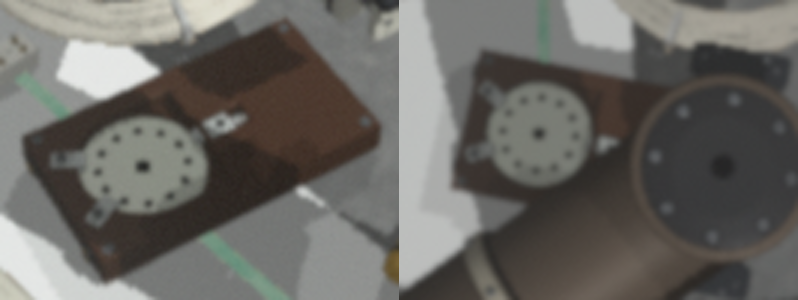

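The disc lies flat in the recess (its top reads level across its whole width), under both claws at (70,160) and (100,212), with the latch at its near rim at (205,130). The arm is clear.

```bash
python3 -c "
from h import *
print(arm.job_done())"
```

```text
the job is handed in; nothing more can be done
None
```

I handed the job in with the white disc lying flat in the recess under both claws and the arm clear. The snapped latch is inferred from the flat disc rather than measured, and the hand-in returned no verdict.

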